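# Show a trackball's ball to the inspection microscope in a dished pan

### The job

Take the loose ball out of the black parts bin and lay it in the middle of the steel dish, then pick the dish up by its handle and, keeping it level with the ball resting in its middle, hold it before the lens of the small inspection microscope: ball on the lens's line of sight, 90 mm from its front, the dish's handle pointing straight away from the lens. After a second's look there, turn the dish a quarter turn about the ball, to either side, keeping the ball in view, so that the handle ends square across the line of sight, and finish while still holding the dish there, level and still. Leave everything else on the bench where it is, do not knock the microscope or the bin, and do not drop the ball on the bench.

Things in the scene. Friction and masses are not known exactly. Their poses are not given: they have to be found in the camera images.
- ball: the trackball's ball: plain grey resin, 40 mm diameter, about 60 g; it rolls freely. Starts on the floor of the bin, its centre at least 50 mm from the walls. Its origin turns with it: use ball_center
- ball_center (a point): centre of the ball
- bin: black open parts bin, fixed to the bench, 170 (x) x 210 (y) x 55 mm high with a rim lip to 186 x 222 mm, walls and floor 4 mm; origin under its centre. It holds the ball and a retaining ring
- dish: round shallow steel dish, 130 mm across, rim 22 mm high, flat foot, 220 g, balanced 12 mm off centre towards the handle. Inside a bowl of 150 mm curvature radius, lowest 6 mm above the underside. Bar handle along its +x, 78 to 158 mm from the centre: 14 mm wide and high, mid-line 30 mm above the underside. Origin under the dish's centre, z up. On the bench at first, handle roughly to the robot
- dish_middle (a point): on the dish's axis, 26 mm above the underside: where the centre of the ball is when it rests in the middle
- dish_grip (a point): on the centre line of the handle, 105 mm from the dish's axis and 30 mm above the underside: where to grip it, fingers on either side (along the dish's y)
- scope: stand of the inspection microscope, fixed to the bench: grey base 130 x 150 x 14 mm and a steel post 253 mm high behind and beside the lens. Origin on the bench below the tube; the microscope looks along its -x
- lens (a point): centre of the front of the microscope's lens: black tube, 40 mm across, 112 mm long, level, 130 to 170 mm above the bench. Its frame is that of the stand: the lens looks along -x, z is up
- focus (a point): the point on the lens's line of sight 90 mm in front of lens (at -90 mm along its x): where the centre of the ball is to be held
- scope_head (a joint): height of the microscope's head on its post, 0 to 0.04 m; 0 puts the lens 130 mm above the bench. Clamped: leave it
- trackball_base: opened trackball base, black plastic, 100 x 150 x 23 mm with an empty grey ball cup up to 36 mm high; origin under its centre
- mug: stoneware mug, 82 mm across, 95 mm high, handle at its +y; origin under its centre
- tape: roll of black insulating tape lying flat, 64 mm across, 19 mm high; origin under its centre
- screwdriver: black-handled screwdriver lying flat, 170 mm long, 26 mm thick; origin under its middle
- tweezers: steel tweezers lying flat, 130 mm long, 6 mm high; origin under their middle
- pcb: green circuit board lying flat, 190 x 90 mm, parts up to 20 mm high; origin under its centre
- jar: white plastic jar, 84 mm across, 150 mm high; origin under its centre
- ring: the trackball's grey plastic retaining ring, 54 mm across, 7 mm high, lying flat in the bin at the +y end; origin under its centre. It stays in the bin
Not all that is in view belongs to the job. Several things have the shape of the ball; the one meant has the colours described above.

How it is judged:
On the way, in this order (a step that is already met when the one before it is completed fails the run):
1. the ball lies in the middle of the dish, let go, the dish standing on the bench (distance between ball_center and dish_middle below 0.02 m and contact force between ball and the fingers below 0.1 N and height (world z) of dish below 0.02 m), for 0.3 s.
2. the dish is held level before the lens, the ball in its middle and within 20 mm of the focus, the handle pointing away from the lens to 0.25 rad, for 0.8 s (distance between ball_center and dish_middle below 0.02 m and distance between ball_center and focus below 0.02 m and angle between dish's own z axis and vertical below 0.12 rad and height (world z) of dish above 0.06 m and contact force between dish and the fingers above 1 N and angle between the x axis of dish and the x axis of lens, either way round below 0.25 rad and x of dish_grip in the frame of lens below -0.14 m), for 0.8 s.
3. half-way through the turn (0.55 to 1.02 rad) the ball is still within 30 mm of the focus (distance between ball_center and dish_middle below 0.02 m and distance between ball_center and focus below 0.03 m and angle between dish's own z axis and vertical below 0.12 rad and contact force between dish and the fingers above 1 N and angle between the x axis of dish and the x axis of lens, either way round between 0.55 and 1.02 rad), for 0.05 s.
At the end, for the whole second after the job is handed in: The fingers hold the dish clear of the bench and of everything else, level within 0.12 rad and still, its handle square across the lens's line of sight within 0.25 rad; the ball rests in the dish alone, within 20 mm of its middle and within 20 mm of the focus (distance between ball_center and dish_middle below 0.02 m and distance between ball_center and focus below 0.02 m and angle between dish's own z axis and vertical below 0.12 rad and height (world z) of dish above 0.06 m and contact force between dish and the fingers above 1 N and angle between the x axis of dish and the x axis of lens, either way round above 1.32 rad and contact force between ball and the fingers below 0.1 N and contact force between ball and dish above 0.1 N and linear speed of dish below 0.03 m/s and linear speed of ball below 0.1 m/s and contact force between dish and scope below 0.1 N and contact force between dish and bin below 0.1 N); the arm keeps its last pose, push and grip.
It fails at once if the ball leaves the middle of the lifted dish by more than 30 mm (height (world z) of dish above 0.03 m and distance between ball_center and dish_middle above 0.03 m).
It fails at once if the lifted dish is tilted by more than 0.2 rad (height (world z) of dish above 0.03 m and angle between dish's own z axis and vertical above 0.2 rad).
It fails at once if the ball is dropped on the bench (height (world z) of ball_center below 0.0215 m).
It fails at once if the microscope is knocked (over 4 N) or the bin struck (over 15 N) (contact force between scope and the arm above 4 N or contact force between scope and the fingers above 4 N or contact force between scope and dish above 4 N or contact force between scope and ball above 4 N or distance of lens from where it was at the start of the episode above 0.006 m or contact force between bin and the arm above 15 N or contact force between bin and the fingers above 15 N or contact force between bin and dish above 15 N).
It fails at once if another thing on the bench is shifted by more than 30 mm (distance of any of trackball_base, mug, tape, screwdriver, tweezers, pcb, jar, ring from where it was at the start of the episode above 0.03 m).
It also fails if it takes over 72 s, if anything falls off the work surface, if the arm or the gripper's body presses on something with over 40 N, if the wrist force passes 120 N, or if a joint passes its speed limit or range.

### The arm

A 6-joint arm with a two-finger parallel gripper is mounted at the origin on the work surface. World frame = base frame: x ahead of the robot, y to its left, z up, the work surface at z = 0. Lengths are in m, angles in rad, forces in N, time in s.
With the tool pointing down it reaches from about 0.35 to 0.775 m from the base axis. Payload 5.5 kg.
Tool frame: the origin (TCP) lies at the very end of the fingers, on their centre line; the grasp point (between the pads) lies 19 mm behind it; z points along the fingers, y is the line along which they close (so a half turn about z gives the same grasp; the last joint's range is limited). The gripper opens to 85 mm and grips with 20 to 120 N. Pads are 22 mm wide; open, the fingers measure 114 mm over their backs; the gripper's body (76 mm by 85 mm) begins 54 mm behind the grasp point. The pads swing forward as they close: fully open they stand 13 mm farther back than shut.
Start: joints at [-1.335, 0.313, 0.046, 1.304, 0, 1.431], TCP at [0.211, -0.535, 0.231] pointing down, gripper open.
Joint ranges: [-2.76, 2.76], [-0.86, 1.69], [-1.03, 1.26], [-2.2, 2.34], [-1.47, 1.5], [-3.14, 3.14]. Speed limits (rad/s): [2.57, 2.57, 3.14, 3.14, 3.14, 3.14].

### API

Orientations are given as a rotation vector (axis times angle).
In Python, from plant import robot gives the robot as it stands.
- The arm moves only by the tool drive_tool, never from a script. Its argument "steps" is a list of rows, each a list of 2 entries, a list of its own where there are three numbers: the shift along the tool's x, y, z in cm, then the turn, a rotation vector about the tool's x, y, z in degrees. A call has 1 to 20 rows; each row shifts and turns the commanded pose from where the row before left it, along the tool's axes as they then stand; what a row does not reach is not made up. A row lasts 1/8 s, in which the tool goes at most 62.5 mm and 10.7 degrees, less where a joint would pass 70% of its speed; a pose out of reach is approached as far as the arm can. A call with a gripper value outside its range is refused whole. "jaw" is the finger opening in cm, from 0 to 8.54, set as the call begins (left out, the last holds). The fingers move at their own pace and stop on an object; "squeeze" is the grip in N (left out, the last holds). Time passes only in rows, so rows that do not move let the fingers close. It gives the time, the measured TCP pose, the force, the opening and the grip force at its end, in the units of the state.
- robot.state(): the state, without advancing time (a new reading comes with each control period).
- robot.snapshot(name): name is "scene" or "top" or "wrist"; returns (picture, depth): 384x512x3 uint8, red, green, blue; 384x512 float32, m along the optical axis (not along the pixel's ray), 0 where there is no reading.
- robot.camera_info(name): a dict with "vertical_fov" (degrees; the focal length in pixels is half the picture's height over the tangent of half this angle, whatever the lens; pixels are square), "cx", "cy" (the principal point, pixels), "xyz" and "rotation" of the camera in the world. Camera axes: x right, y up, looking along -z (the intrinsics and any distortion apply to the point x, -y, -z); pixel columns grow to the right and rows downward; lengths in m; the calibration is good to about 2 mm. The wrist camera is an equidistant fisheye: a pixel r from the principal point sees the ray r / f radians off the axis. A picture is of the moment at which its call begins: read the wrist's pose just before it. camera_info takes no time and is no camera call; for the wrist camera it gives the pose at the moment of the call.
- robot.job_done(): hands the job in; it is judged then, once.
Trained networks look in the newest picture that a camera, given by its name, has taken for a name from the list of things; names that differ only in an ending like _2 or _b are one class to them, and where a whole thing is asked for, a point or a joint stands for the part that bears it (a point fixed in the world has none). Each returns a list of dicts, best first, with "p" (0 to 1); they miss things now and then, are a little off and sometimes report something else, mostly with a low value. They report only what shows in the picture. A call takes as long as a camera call. They do not tell look-alikes from the thing itself.
- robot.boxes_of(target, camera): "box" ([left, top, right, bottom] in pixels, round what is visible of it).
- robot.pinpoint(target, camera): "uv" ([column, row] in pixels: a listed point, or the origin of a listed thing).
The state is a dict: "time_s": time; "joint_pos": joint angles; "qd": joint speeds; "joint_efforts": joint torques, N m; "eef_pos": TCP position; "orientation": TCP orientation; "contact_force": force on the tool from outside, world axes, zero at the start; "wrist_torque": the same for the moment, N m; "gripper_width": finger opening in m; "gripper_force": force on a finger pad.
Only numpy, scipy, OpenCV 4.12 (cv2) and the standard library are available. Lean on these libraries where they do the work, as an engineer would, in place of code of your own. Each camera call takes 0.05 s, during which the arm holds its last target. There are 200 camera calls.

## Working session

There is one attempt and no reset: what is moved stays moved. The work goes in short steps, Python scripts to look and compute and a tool call to move; the robot and the scene stay as the last step left them, time stands still between calls to the robot, and variables do not carry over. Pictures are saved under pics/ and viewed, at most 10 in all, crops included, and the job is handed in when it is done.

Besides the shell and the picture viewer there is one more tool, called after "Call:" by a JSON object that holds its "name" and its "arguments", one argument or row to a line. drive_tool: Moves the arm, as the interface text tells. Its arguments: {"type":"object","properties":{"steps":{"type":"array"},"jaw":{"type":"number"},"squeeze":{"type":"number"}},"required":["steps"]}

```bash
mkdir -p pics; ls
cat > h.py <<'E'
import numpy as np, cv2
from scipy.spatial.transform import Rotation as R
from plant import robot
def ray(name,uv,ci=None):
    ci=ci or robot.camera_info(name)
    f=192/np.tan(np.radians(ci["vertical_fov"])/2)
    x=(uv[0]-ci["cx"])/f; y=(uv[1]-ci["cy"])/f
    if name=="wrist":
        r=np.hypot(x,y); s=np.sin(r)/r if r>1e-9 else 1
        d=np.array([x*s,-y*s,-np.cos(r)])
    else: d=np.array([x,-y,-1.])
    Rm=np.array(ci["rotation"]); 
    if Rm.shape!=(3,3): Rm=R.from_rotvec(Rm).as_matrix()
    return np.array(ci["xyz"]),Rm@d
def at_depth(name,uv,depth,ci=None):   # depth along optical axis (pinhole)
    o,d=ray(name,uv,ci); return o+d*depth
def at_z(name,uv,z,ci=None):
    o,d=ray(name,uv,ci); return o+d*(z-o[2])/d[2]
def tri(l):
    A=np.zeros((3,3));b=np.zeros(3)
    for o,d in l:
        d=d/np.linalg.norm(d);P=np.eye(3)-np.outer(d,d);A+=P;b+=P@o
    p=np.linalg.solve(A,b); return p,[np.linalg.norm(np.cross(p-o,d/np.linalg.norm(d))) for o,d in l]
E
python3 - <<'E'
from h import *
np.set_printoptions(precision=4,suppress=True)
for n in ("scene","top"):
    print(n,robot.camera_info(n))
    im,d=robot.snapshot(n); cv2.imwrite(f"pics/{n}0.png",im[:,:,::-1]); np.save(f"{n}0.npy",d)
    for t in ["ball_center","dish_middle","dish_grip","dish","lens","focus","scope","bin","ring"]:
        print(t,[(np.round(q["uv"],1).tolist(),round(q["p"],2)) for q in robot.pinpoint(t,n)[:4]])
print(robot.camera_info("wrist")); print(robot.state())
E
```

```text
pics
scene {'vertical_fov': 49.95201899355431, 'cx': 251.6008526586662, 'cy': 184.05608857352925, 'xyz': array([ 1.4058, -0.5077,  0.8885]), 'rotation': array([0.8079, 0.5084, 0.9986])}
ball_center [([278.4, 206.2], 0.59), ([227.2, 206.7], 0.51), ([255.3, 182.1], 0.5), ([243.0, 220.7], 0.45)]
dish_middle [([183.5, 218.0], 0.81)]
dish_grip [([184.6, 194.3], 0.71)]
dish [([189.2, 222.9], 0.68)]
lens [([364.9, 144.4], 0.74)]
focus [([276.2, 274.2], 0.33)]
scope [([370.7, 176.2], 0.66)]
bin [([292.0, 211.0], 0.84)]
ring [([311.3, 205.7], 0.46), ([312.0, 171.2], 0.32)]
top {'vertical_fov': 53.46611740558851, 'cx': 256.3585544702985, 'cy': 192.00232391293753, 'xyz': array([ 0.3948, -0.0592,  1.1629]), 'rotation': array([ 0.1121, -0.1173, -1.589 ])}
ball_center [([229.6, 192.2], 0.71), ([230.0, 243.5], 0.58), ([273.5, 192.2], 0.46)]
dish_middle [([325.3, 218.9], 0.67)]
dish_grip [([312.8, 258.9], 0.91), ([103.5, 191.3], 0.57)]
dish [([325.3, 223.2], 0.87), ([113.6, 287.4], 0.64)]
lens [([101.2, 192.7], 0.6), ([310.9, 254.3], 0.35)]
focus []
scope [([105.2, 197.6], 0.88), ([269.9, 124.5], 0.53)]
bin [([219.3, 192.0], 0.73), ([203.6, 137.7], 0.53), ([313.2, 255.5], 0.29)]
ring [([196.3, 182.6], 0.4)]
{'vertical_fov': 65.70646984690485, 'cx': 262.64651562139375, 'cy': 189.2498222119016, 'xyz': array([ 0.2732, -0.5101,  0.3733]), 'rotation': array([-0.2347,  0.1597, -1.1868])}
{'time_s': 1.0, 'joint_pos': array([-1.3346,  0.3132,  0.0461,  1.3036, -0.    ,  1.4312]), 'qd': array([ 0.0017,  0.0014, -0.0001, -0.0004, -0.0017,  0.0006]), 'joint_efforts': array([ -0.    , -48.0473,  29.8819,   0.0002,  -0.    ,   0.    ]), 'eef_pos': array([ 0.211 , -0.5349,  0.2313]), 'orientation': array([ 3.0863,  0.5868, -0.    ]), 'contact_force': array([-0.0558,  0.1716, -0.1428]), 'wrist_torque': array([-0.0102, -0.024 , -0.0509]), 'gripper_force': 0.0, 'gripper_width': 0.08541406532754572}
```

View both.

View pics/top0.png

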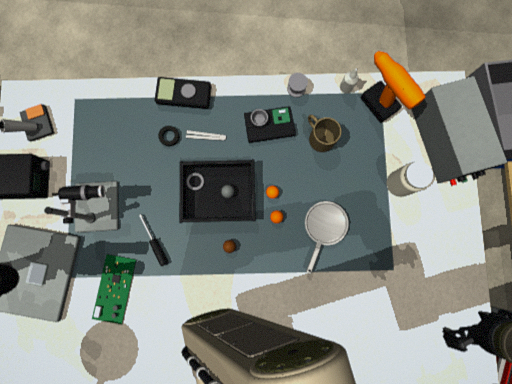

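View pics/scene0.png

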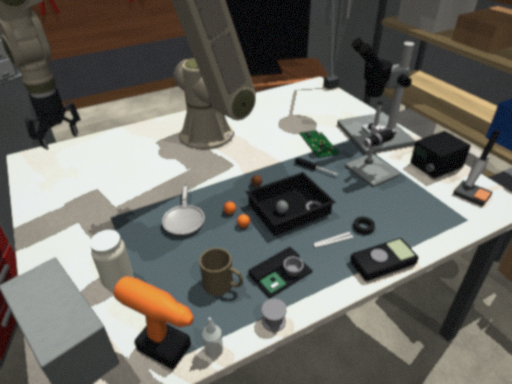

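Run:
```python
from h import *
np.set_printoptions(precision=4,suppress=True)
D={n:np.load(n+"0.npy") for n in("scene","top")}
def show(t,s,p):
    q,e=tri([ray("scene",s),ray("top",p)]); print(t,"tri",q,np.round(e,4))
show("dish_mid",(183.5,218),(325.3,218.9)); show("grip",(184.6,194.3),(312.8,258.9)); show("lens",(364.9,144.4),(101.2,192.7)); show("scope",(370.7,176.2),(105.2,197.6)); show("bin",(292,211),(219.3,192)); show("ball",(281,206.5),(229,192))
# depth clouds
def cloud(n):
    ci=robot.camera_info(n); v,u=np.mgrid[0:384,0:512]; f=192/np.tan(np.radians(ci["vertical_fov"])/2)
    d=D[n]; P=np.stack([(u-ci["cx"])/f*d,-(v-ci["cy"])/f*d,-d],-1)
    return P@R.from_rotvec(ci["rotation"]).as_matrix().T+ci["xyz"]
C={n:cloud(n) for n in D}
T=C["top"]
for n in C: np.save(n+"C.npy",C[n])
print("bench z",[np.median(T[r,c,2]) for r,c in [(150,290),(110,240),(240,180)]])
def med(n,u,v,k=1): return np.median(C[n][v-k:v+k+1,u-k:u+k+1].reshape(-1,3),0)
print("ball top",med("top",229,191),"dish c",med("top",326,222), "scene ball",med("scene",282,205), "dish", med("scene",184,221))
for u in range(60,112,5): print(u,[round(float(T[v,u,2]),3) for v in range(182,206,3)])
for s in [(360,140),(366,142),(372,138),(365,147),(380,134)]: print(s,med("scene",*s,0))
import sys
for n,(u0,v0,u1,v1) in {"top":(45,160,125,245),"scene":(340,35,425,190)}.items():
    pass
a=cv2.imread("pics/top0.png")[160:290,40:350]; b=cv2.imread("pics/scene0.png")[30:200,330:430]
a=cv2.resize(a,None,fx=2,fy=2,interpolation=3); b=cv2.resize(b,None,fx=3,fy=3,interpolation=3)
im=np.zeros((570,620+180,3),np.uint8); im[:260,:620]=a; b=cv2.resize(b,(180*1,306)); im[260:566,:180]=b
c=cv2.resize(cv2.imread("pics/top0.png")[165:245,45:135],None,fx=3.6,fy=3.6,interpolation=3); im[270:270+c.shape[0],200:200+c.shape[1]]=c
cv2.imwrite("pics/crop.png",im)
```

```text
dish_mid tri [ 0.4747 -0.2687  0.036 ] [0.0019 0.0019]
grip tri [ 0.3596 -0.2253  0.0306] [0.0003 0.0003]
lens tri [0.55   0.3516 0.1508] [0.0003 0.0003]
scope tri [0.5571 0.398  0.0071] [0.0006 0.0006]
bin tri [ 0.5707  0.0549 -0.0007] [0.006 0.006]
ball tri [0.5642 0.0201 0.0288] [0.0029 0.0029]
bench z [np.float64(0.001349867178537023), np.float64(0.001180175211275225), np.float64(0.0005430609692964605)]
ball top [0.564  0.0167 0.0415] dish c [ 0.4682 -0.2744  0.0056] scene ball [0.5735 0.0213 0.0435] dish [ 0.4573 -0.266   0.009 ]
60 [-0.001, -0.001, 0.162, 0.172, 0.175, 0.167, 0.173, -0.004]
65 [-0.002, -0.002, 0.172, 0.171, 0.172, 0.169, 0.174, 0.171]
70 [0.002, -0.001, 0.167, 0.171, 0.171, 0.168, 0.163, 0.166]
75 [0.002, 0.01, 0.17, 0.173, 0.173, 0.167, 0.158, 0.136]
80 [0.001, 0.014, 0.167, 0.173, 0.173, 0.168, 0.156, 0.011]
85 [-0.004, 0.163, 0.172, 0.172, 0.169, 0.168, 0.154, 0.018]
90 [0.0, 0.013, 0.168, 0.17, 0.169, 0.162, 1.163, 0.014]
95 [0.001, 0.01, 0.167, 0.169, 0.171, 0.156, 0.012, 0.016]
100 [-0.006, 0.014, 1.163, 0.164, 0.166, 0.157, 0.011, 0.014]
105 [0.012, 0.012, 0.01, 0.015, 0.014, 0.02, 0.015, 0.014]
110 [0.012, 0.013, 0.018, 0.011, 0.014, 0.016, 0.012, 0.009]
(360, 140) [0.3755 0.4963 0.0299]
(366, 142) [0.5501 0.3541 0.1592]
(372, 138) [0.5565 0.3712 0.1729]
(365, 147) [0.5552 0.3485 0.1443]
(380, 134) [0.5549 0.4056 0.177 ]
```

View pics/crop.png

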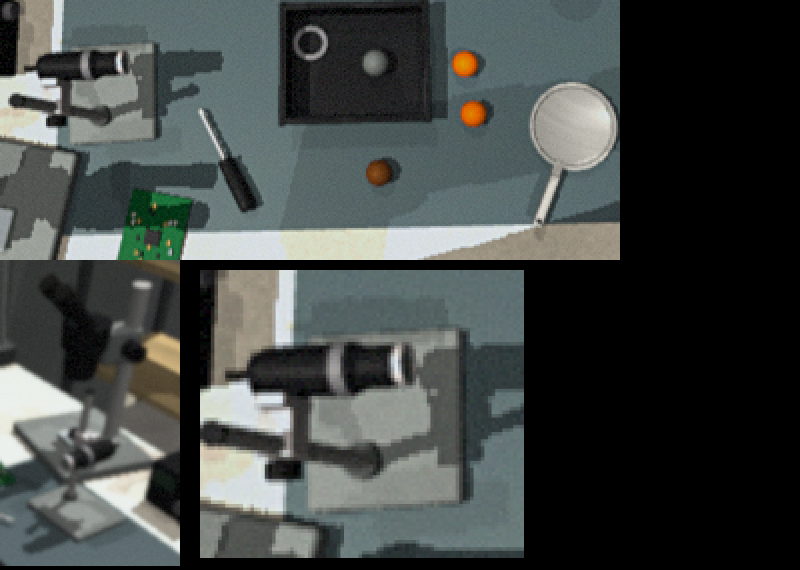

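Run:
```python
from h import *
np.set_printoptions(precision=4,suppress=True)
T=np.load("topC.npy"); S=np.load("sceneC.npy")
def pca(p):
    c=np.median(p,0); p=p[np.linalg.norm(p-c,axis=1)<0.2]; u,s,v=np.linalg.svd(p-p.mean(0),full_matrices=False); return p.mean(0),v[0]
# tube
q=T[183:201,75:106].reshape(-1,3); m=(q[:,2]>.14)&(q[:,2]<.185)&(q[:,0]>.53); q=q[m]
print("tube",len(q),q.min(0),q.max(0),pca(q[:,:2]))
for y0 in np.arange(.345,.47,.02):
    w=q[(abs(q[:,1]-y0)<.01)]; 
    if len(w)>3: print(round(y0,3),len(w),w[:,0].min(),w[:,0].max(),np.median(w[:,0]),np.percentile(w[:,2],80))
# post / everything tall near scope
for n,C in (("T",T),("S",S)):
    q=C.reshape(-1,3); m=(q[:,2]>.03)&(q[:,2]<.3)&(q[:,0]>.4)&(q[:,0]<.65)&(q[:,1]>.3)&(q[:,1]<.47); q=q[m]
    for z in np.arange(.04,.29,.03):
        w=q[abs(q[:,2]-z)<.015]
        if len(w): print(n,round(z,2),len(w),np.percentile(w,[3,97],axis=0)[:,:2].ravel())
# scope base outline in top
q=T.reshape(-1,3); m=(q[:,2]>.008)&(q[:,2]<.022)&(q[:,0]>.44)&(q[:,0]<.64)&(q[:,1]>.30)&(q[:,1]<.47)
im=np.zeros((384,512),np.uint8); im.ravel()[m]=255
im=cv2.morphologyEx(im,cv2.MORPH_OPEN,np.ones((3,3)));ys,xs=np.nonzero(im)
b=T[ys,xs][:,:2]; r=cv2.minAreaRect((b*1000).astype(np.float32)); print("base",r)
# dish
q=T.reshape(-1,3); m=(q[:,2]>.013)&(q[:,2]<.06)&(np.hypot(q[:,0]-.468,q[:,1]+.274)<.2); q=q[m]
r=np.hypot(q[:,0]-.468,q[:,1]+.274); rim=q[(r>.05)&(r<.075)]
A=np.c_[2*rim[:,:2],np.ones(len(rim))]; s=np.linalg.lstsq(A,(rim[:,:2]**2).sum(1),rcond=None)[0]; print("dish c",s[:2],np.sqrt(s[2]+s[0]**2+s[1]**2),len(rim))
r=np.hypot(q[:,0]-s[0],q[:,1]-s[1]); h=q[(r>.085)&(r<.165)&(q[:,0]<.42)]; print("handle",len(h),h.mean(0),pca(h[:,:2]),"dir from c",np.degrees(np.arctan2(*(h.mean(0)[:2]-s[:2])[::-1])))
im=cv2.imread("pics/top0.png");
```

```text
tube 407 [0.5305 0.3462 0.141 ] [0.5708 0.4184 0.1761] (array([0.5497, 0.3799]), array([ 0.1009, -0.9949]))
0.345 73 0.5373907692227434 0.5682677472831275 0.5518678212887219 0.1659268019965253
0.365 92 0.5360494610224438 0.5676255591389785 0.5497574177167788 0.16875662292008903
0.385 127 0.5306624452478799 0.5707837001863796 0.5476364787869711 0.17176562021873726
0.405 109 0.5304526057720039 0.5703729807426048 0.5472662306558739 0.1721553042435259
0.425 6 0.5308746559752704 0.5684010379479799 0.5487678420780924 0.1631764157938026
T 0.04 20 [0.4865 0.4282 0.5014 0.4356]
T 0.07 29 [0.4867 0.4283 0.501  0.4362]
T 0.1 27 [0.487  0.4279 0.5011 0.4353]
T 0.13 41 [0.4873 0.3474 0.5634 0.4333]
T 0.16 874 [0.4752 0.3489 0.5672 0.4542]
T 0.19 53 [0.4869 0.3921 0.556  0.4432]
T 0.22 38 [0.4869 0.4285 0.5013 0.4351]
T 0.25 72 [0.486  0.4277 0.5025 0.4446]
S 0.04 28 [0.4918 0.4295 0.5057 0.4448]
S 0.07 31 [0.4916 0.4285 0.5055 0.4442]
S 0.1 3 [0.5009 0.4319 0.5023 0.44  ]
S 0.13 18 [0.4902 0.3488 0.5648 0.4386]
S 0.16 408 [0.4765 0.3489 0.5724 0.4536]
S 0.19 101 [0.4943 0.3869 0.561  0.4473]
S 0.22 43 [0.493  0.4282 0.505  0.4412]
S 0.25 39 [0.4881 0.4281 0.5036 0.4456]
base ((529.7594604492188, 414.1125793457031), (149.5863494873047, 113.11602020263672), 2.077144145965576)
dish c [ 0.4646 -0.2724] 0.058690949554529095 542
handle 129 [ 0.3534 -0.2236  0.0352] (array([ 0.3534, -0.2236]), array([-0.9218,  0.3878])) dir from c 156.3280083327844
```

Call:
{"name": "drive_tool", "arguments": {
  "steps": [
    [[2, -1.5, 0.1], [0, 0, 0]],
    [[4.4, -3.2, 0.2], [0, 0, 0]],
    [[4.4, -3.2, 0.2], [0, 0, 0]],
    [[4.4, -3.2, 0.2], [0, 0, 0]],
    [[4.4, -3.2, 0.2], [0, 0, 0]],
    [[4.4, -3.2, 0.2], [0, 0, 0]],
    [[4.4, -3.2, 0.2], [0, 0, 0]],
    [[4.4, -3.2, 0.2], [0, 0, 0]],
    [[4.4, -3.2, 0.2], [0, 0, 0]],
    [[4.4, -3.2, 0.2], [0, 0, 0]],
    [[4.4, -3.2, 0.2], [0, 0, 0]],
    [[4.4, -3.2, 0.2], [0, 0, 0]],
    [[2, -1.5, 0.1], [0, 0, 0]],
    [[0, 0, 0], [0, 0, -10]],
    [[0, 0, 0], [0, 0, -10]],
    [[0, 0, 0], [0, 0, -10]],
    [[0, 0, 0], [0, 0, -10]],
    [[0, 0, 0], [0, 0, -10]],
    [[0, 0, 0], [0, 0, -10]],
    [[0, 0, 0], [0, 0, -8.5]]
  ]
}}

```text
time_s: 3.5
eef_pos: [0.5583, 0.0127, 0.2073]
orientation: [2.215, 2.228, -0.0]
contact_force: [0.2, -0.1, -0.6]
gripper_width: 0.0856
gripper_force: 0.0
```

Run:
```python
from h import *
np.set_printoptions(precision=4,suppress=True)
ci=robot.camera_info("wrist"); im,d=robot.snapshot("wrist"); cv2.imwrite("pics/w1.png",im[:,:,::-1])
print(ci)
for t in ("ball_center","bin"):
  for q in robot.pinpoint(t,"wrist")[:4]: print(t,q, at_z("wrist",q["uv"],.024,ci))
print(robot.boxes_of("ball","wrist"))
```

```text
{'vertical_fov': 65.70646984690485, 'cx': 262.64651562139375, 'cy': 189.2498222119016, 'xyz': array([0.5581, 0.0797, 0.3492]), 'rotation': array([-0.2667, -0.    ,  0.0064])}
ball_center {'uv': [206.2, 273.6], 'p': 0.96} [ 0.4866 -0.1219  0.024 ]
ball_center {'uv': [131.1, 165.5], 'p': 0.95} [0.4017 0.0191 0.024 ]
ball_center {'uv': [264.9, 265.4], 'p': 0.71} [ 0.5618 -0.1077  0.024 ]
ball_center {'uv': [270.0, 159.4], 'p': 0.68} [0.5663 0.0252 0.024 ]
bin {'uv': [270.7, 133.9], 'p': 0.86} [0.5668 0.0535 0.024 ]
[{'box': [195.2, 259.2, 223.0, 287.0], 'p': 0.87}, {'box': [252.3, 142.6, 286.3, 181.0], 'p': 0.82}, {'box': [251.6, 251.5, 284.0, 284.2], 'p': 0.82}, {'box': [117.9, 145.4, 149.5, 178.9], 'p': 0.62}]
```

View pics/w1.png

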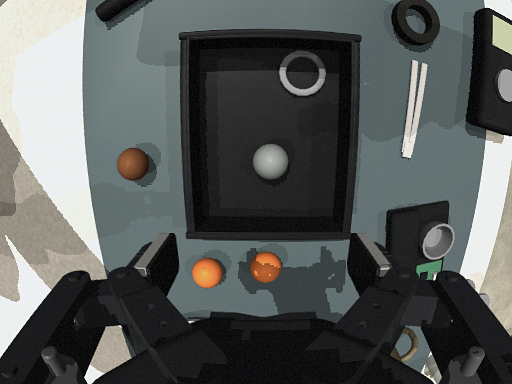

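Call:
{"name": "drive_tool", "arguments": {
  "steps": [
    [[0.45, 0.4, 3], [0, 0, 0]],
    [[0.45, 0.4, 4], [0, 0, 0]],
    [[0, 0, 1.5], [0, 0, 0]],
    [[0, 0, 0], [0, 0, 0]]
  ],
  "jaw": 7
}}

```text
time_s: 4.2
eef_pos: [0.5654, 0.0217, 0.1215]
orientation: [-2.221, -2.22, 0.003]
contact_force: [-0.6, -0.8, 0.4]
gripper_width: 0.0698
gripper_force: 0.0
```

```bash
cat > ballw.py <<'E'
from h import *
np.set_printoptions(precision=4,suppress=True)
print(robot.state()["eef_pos"],robot.state()["gripper_width"])
ci=robot.camera_info("wrist"); im,d=robot.snapshot("wrist"); cv2.imwrite("pics/w2.png",im[:,:,::-1])
for b in robot.boxes_of("ball","wrist")[:4]:
    l,t,r,bo=b["box"]; p=at_z("wrist",((l+r)/2,(t+bo)/2),.024,ci); print(np.round(b["box"]),round(b["p"],2),p)
    o,dd=ray("wrist",((l+r)/2,(t+bo)/2),ci); print("   ray",o,dd/np.linalg.norm(dd))
for q in robot.pinpoint("ball_center","wrist")[:4]: print(q["uv"],round(q["p"],2), at_z("wrist",q["uv"],.024,ci))
E
python3 ballw.py
```

```text
[0.5654 0.0217 0.1215] 0.06982749662570215
[241. 295. 279. 315.] 0.83 [ 0.5629 -0.0955  0.024 ]
   ray [0.5659 0.0887 0.2635] [-0.01   -0.6097 -0.7926]
[ 76. 166. 112. 210.] 0.69 [0.4068 0.0243 0.024 ]
   ray [0.5659 0.0887 0.2635] [-0.5401 -0.2185 -0.8128]
[238. 162. 286. 217.] 0.68 [0.5646 0.023  0.024 ]
   ray [0.5659 0.0887 0.2635] [-0.0053 -0.2645 -0.9644]
[88.7, 192.8] 0.81 [0.3997 0.0196 0.024 ]
[262.5, 186.7] 0.64 [0.565  0.0255 0.024 ]
[185.8, 320.5] 0.5 [ 0.484  -0.1206  0.024 ]
```

Call:
{"name": "drive_tool", "arguments": {
  "steps": [
    [[0.1, 0, 3], [0, 0, 0]],
    [[0, 0, 4], [0, 0, 0]],
    [[0, 0, 2.8], [0, 0, 0]],
    [[0, 0, 1.5], [0, 0, 0]],
    [[0, 0, 0], [0, 0, 0]]
  ]
}}

```text
time_s: 4.97
eef_pos: [0.5663, 0.0226, 0.0093]
orientation: [-2.221, -2.222, 0.0]
contact_force: [-0.7, -0.6, 0.1]
gripper_width: 0.07
gripper_force: 0.0
```

Call:
{"name": "drive_tool", "arguments": {
  "steps": [
    [[0, 0, 0], [0, 0, 0]],
    [[0, 0, 0], [0, 0, 0]],
    [[0, 0, 0], [0, 0, 0]],
    [[0, 0, 0], [0, 0, 0]],
    [[0, 0, 0], [0, 0, 0]]
  ],
  "jaw": 2,
  "squeeze": 25
}}

```text
time_s: 5.6
eef_pos: [0.5675, 0.0226, 0.0108]
orientation: [2.219, 2.22, 0.003]
contact_force: [-0.2, 0.4, 6.1]
gripper_width: 0.0381
gripper_force: 24.7
```

Call:
{"name": "drive_tool", "arguments": {
  "steps": [
    [[0, 0, -0.5], [0, 0, 0]],
    [[0, 0, -1], [0, 0, 0]],
    [[0, 0, -2], [0, 0, 0]],
    [[0, 0, -3], [0, 0, 0]],
    [[0, 0, -4], [0, 0, 0]],
    [[0, 0, -4], [0, 0, 0]],
    [[0, 0, 0], [0, 0, 0]]
  ]
}}

```text
time_s: 6.48
eef_pos: [0.5687, 0.0225, 0.1585]
orientation: [2.217, 2.218, 0.007]
contact_force: [0.0, -0.3, -1.1]
gripper_width: 0.0386
gripper_force: 25.3
```

```bash
python3 ballw.py
python3 - <<'E'
from h import *
print(robot.state())
im,d=robot.snapshot("top");C=robot.camera_info("top")
E
```

```text
[0.5687 0.0225 0.1585] 0.03862014094618196
[224. 211. 301. 293.] 0.96 [ 0.5697 -0.0537  0.024 ]
   ray [0.5678 0.0896 0.3004] [ 0.006  -0.4603 -0.8878]
[239. 284. 273. 311.] 0.93 [ 0.5624 -0.1129  0.024 ]
   ray [0.5678 0.0896 0.3004] [-0.0157 -0.591  -0.8065]
[ 91. 161. 122. 200.] 0.88 [0.4058 0.0232 0.024 ]
   ray [0.5678 0.0896 0.3004] [-0.4952 -0.203  -0.8448]
[262.2, 252.5] 0.88 [ 0.5693 -0.0543  0.024 ]
[257.5, 298.1] 0.65 [ 0.5641 -0.1134  0.024 ]
[103.6, 183.3] 0.62 [0.4015 0.0205 0.024 ]
{'time_s': 6.625, 'joint_pos': array([-1.01471814e-01,  3.30785526e-01, -1.22310046e-01,  1.11892315e+00,
       -1.01034048e-04,  1.46881986e+00]), 'qd': array([ 0.00192491,  0.01623593, -0.01671568, -0.00160817,  0.00169703,
        0.00011717]), 'joint_efforts': array([ 1.09091291e-02, -4.93388379e+01,  2.97919947e+01, -3.28221044e-02,
        1.32001674e-04,  5.07856925e-06]), 'eef_pos': array([0.56560011, 0.02279288, 0.15362194]), 'orientation': array([-2.22025578e+00, -2.22137666e+00,  1.33550747e-03]), 'contact_force': array([ 0.27381059, -0.03572485, -1.59496751]), 'wrist_torque': array([ 0.00975141,  0.0315059 , -0.00819101]), 'gripper_force': 25.26649922132492, 'gripper_width': 0.03799001986230359}
```

View pics/w2.png

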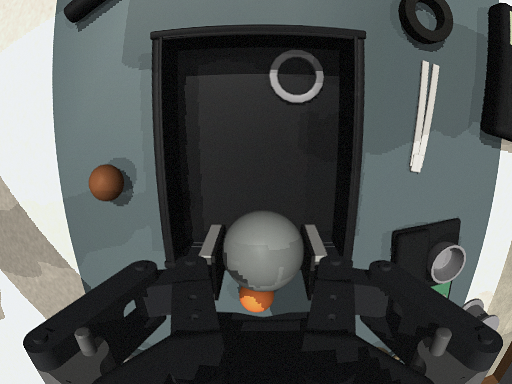

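Call:
{"name": "drive_tool", "arguments": {
  "steps": [
    [[-1.5, -0.5, 0], [0, 0, 0]],
    [[-3.5, -1.2, 0.5], [0, 0, 0]],
    [[-5, -1.7, 0.5], [0, 0, 0]],
    [[-5, -1.7, 0.5], [0, 0, 0]],
    [[-5, -1.7, 0.5], [0, 0, 0]],
    [[-5, -1.7, 0.5], [0, 0, 0]],
    [[-3, -1, 0.5], [0, 0, 0]],
    [[-1.5, -0.5, 0.5], [0, 0, 0]],
    [[0, 0, 0], [0, 0, 0]],
    [[0, 0, 0], [0, 0, 0]]
  ]
}}

```text
time_s: 7.92
eef_pos: [0.4665, -0.2713, 0.1192]
orientation: [-2.219, -2.223, -0.0]
contact_force: [-0.1, 0.4, -0.0]
gripper_width: 0.0385
gripper_force: 25.3
```

```bash
cat > dishw.py <<'E'
from h import *
import sys
np.set_printoptions(precision=4,suppress=True)
s=robot.state(); print(s["eef_pos"],s["gripper_width"])
ci=robot.camera_info("wrist"); im,d=robot.snapshot("wrist"); cv2.imwrite("pics/%s.png"%sys.argv[1],im[:,:,::-1])
for t,z in(("dish_middle",.026),("dish_grip",.03),("ball_center",.04),("dish",0)):
    for q in robot.pinpoint(t,"wrist")[:2]: print(t,np.round(q["uv"],1),round(q["p"],2),at_z("wrist",q["uv"],z,ci))
print(robot.boxes_of("dish","wrist")[:2])
E
python3 dishw.py w3
```

```text
[ 0.4665 -0.2713  0.1192] 0.03845605062543238
dish_middle [258.6 190.4] 0.57 [ 0.4631 -0.2695  0.026 ]
dish_grip [145.2 145.1] 0.66 [ 0.3698 -0.23    0.03  ]
ball_center [261.8 250.2] 0.94 [ 0.4659 -0.317   0.04  ]
ball_center [379.    8.8] 0.65 [ 0.5571 -0.1181  0.04  ]
dish [263.  183.6] 0.63 [ 0.4668 -0.2702  0.    ]
dish [261.2 251.1] 0.16 [ 0.4652 -0.3384  0.    ]
[{'box': [90.4, 114.0, 338.1, 235.4], 'p': 0.94}]
```

View pics/w3.png

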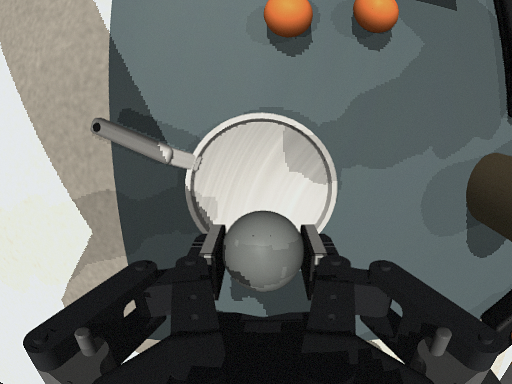

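Call:
{"name": "drive_tool", "arguments": {
  "steps": [
    [[0, 0, 2], [0, 0, 0]],
    [[0, 0, 3], [0, 0, 0]],
    [[0, 0, 2.5], [0, 0, 0]],
    [[0, 0, 1.3], [0, 0, 0]],
    [[0, 0, 0.7], [0, 0, 0]],
    [[0, 0, 0.4], [0, 0, 0]],
    [[0, 0, 0.2], [0, 0, 0]],
    [[0, 0, 0], [0, 0, 0]],
    [[0, 0, 0], [0, 0, 0]]
  ]
}}

```text
time_s: 9.35
eef_pos: [0.4667, -0.2726, 0.0188]
orientation: [2.22, 2.221, 0.0]
contact_force: [0.1, 0.2, -0.8]
gripper_width: 0.0383
gripper_force: 25.3
```

Call:
{"name": "drive_tool", "arguments": {
  "steps": [
    [[0, 0, 0.2], [0, 0, 0]],
    [[0, 0, 0.2], [0, 0, 0]],
    [[0, 0, 0], [0, 0, 0]],
    [[0, 0, 0], [0, 0, 0]]
  ]
}}

```text
time_s: 9.85
eef_pos: [0.4664, -0.2723, 0.0143]
orientation: [-2.221, -2.222, 0.0]
contact_force: [0.8, -0.7, -0.6]
gripper_width: 0.0385
gripper_force: 25.3
```

Call:
{"name": "drive_tool", "arguments": {
  "steps": [
    [[0, 0, 0], [0, 0, 0]],
    [[0, 0, 0], [0, 0, 0]],
    [[0, 0, 0], [0, 0, 0]],
    [[0, 0, 0], [0, 0, 0]],
    [[0, 0, 0], [0, 0, 0]],
    [[0, 0, -0.5], [0, 0, 0]],
    [[0, 0, -2], [0, 0, 0]],
    [[0, 0, -4], [0, 0, 0]],
    [[0, 0, -4], [0, 0, 0]],
    [[0, 0, -2], [0, 0, 0]],
    [[0, 0, 0], [0, 0, 0]]
  ],
  "jaw": 6
}}

```text
time_s: 11.22
eef_pos: [0.4676, -0.2732, 0.1413]
orientation: [2.218, 2.219, 0.001]
contact_force: [0.3, 0.3, -1.3]
gripper_width: 0.06
gripper_force: 0.0
```

```bash
python3 dishw.py w4
```

```text
[ 0.4676 -0.2732  0.1413] 0.05995574585400505
dish_middle [260.7 178.2] 0.53 [ 0.4663 -0.2667  0.026 ]
dish_grip [152.1 138.2] 0.72 [ 0.3695 -0.2287  0.03  ]
ball_center [282.7  19. ] 0.9 [ 0.4841 -0.1296  0.04  ]
ball_center [364.7  15.3] 0.82 [ 0.5541 -0.1202  0.04  ]
dish [259.4 175.3] 0.95 [ 0.4649 -0.2699  0.    ]
[{'box': [102.3, 109.3, 328.0, 249.1], 'p': 0.74}]
```

View pics/w4.png

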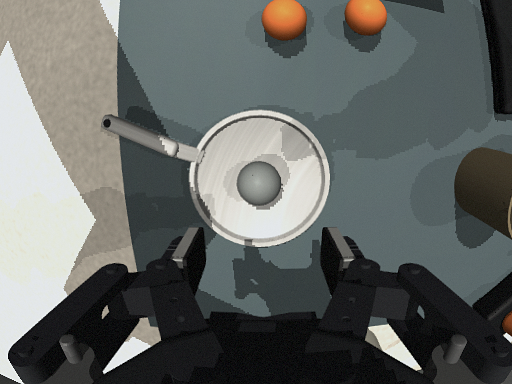

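Call:
{"name": "drive_tool", "arguments": {
  "steps": [
    [[0.9, -2, 0], [0, 0, 0]],
    [[1.3, -2.8, 0], [0, 0, 0]],
    [[1.3, -3, 0], [0, 0, 0]],
    [[0.9, -2, 0], [0, 0, 0]],
    [[0, 0, 0.5], [0, 0, -9]],
    [[0, 0, 0.5], [0, 0, -10]],
    [[0, 0, 0.5], [0, 0, -10]],
    [[0, 0, 0.5], [0, 0, -10]],
    [[0, 0, 0.5], [0, 0, -10]],
    [[0, 0, 0], [0, 0, -10]],
    [[0, 0, 0], [0, 0, -8]],
    [[0, 0, 0], [0, 0, 0]],
    [[0, 0, 0], [0, 0, 0]]
  ],
  "jaw": 5
}}

```text
time_s: 13.15
eef_pos: [0.3682, -0.2282, 0.114]
orientation: [-0.629, -3.077, -0.0]
contact_force: [0.6, -0.1, -0.3]
gripper_width: 0.05
gripper_force: 0.0
```

```bash
python3 dishw.py w5; python3 -c "
from h import *
s=robot.state();print(s['eef_pos'],R.from_rotvec(s['orientation']).as_matrix().round(3))"
```

```text
[ 0.3682 -0.2282  0.114 ] 0.0499605174924044
dish_grip [260.  192.7] 0.76 [ 0.3654 -0.2289  0.03  ]
ball_center [501.5 128.3] 0.9 [0.3939 0.0009 0.04  ]
ball_center [259.5 301.3] 0.67 [ 0.4547 -0.2676  0.04  ]
dish [259.2 286. ] 0.66 [ 0.4637 -0.2723  0.    ]
[{'box': [205.1, 128.7, 320.0, 315.4], 'p': 0.87}]
[ 0.36842294 -0.22839645  0.1143082 ] [[-0.921  0.391  0.   ]
 [ 0.391  0.921 -0.   ]
 [-0.    -0.    -1.   ]]
```

View pics/w5.png

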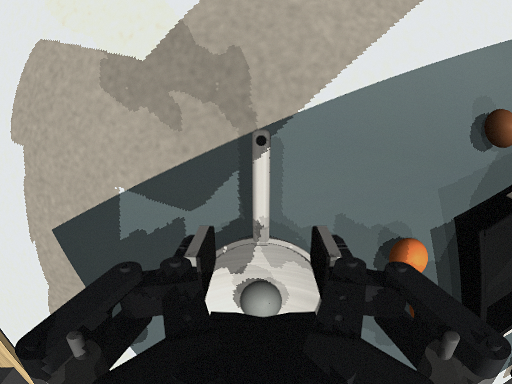

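Call:
{"name": "drive_tool", "arguments": {
  "steps": [
    [[0, 0, 2], [0, 0, 0]],
    [[0, 0, 3], [0, 0, 0]],
    [[0, 0, 2.7], [0, 0, 0]],
    [[0, 0, 1.5], [0, 0, 0]],
    [[0, 0, 0.8], [0, 0, 0]],
    [[0, 0, 0.2], [0, 0, 0]],
    [[0, 0, 0], [0, 0, 0]],
    [[0, 0, 0], [0, 0, 0]]
  ]
}}

```text
time_s: 14.45
eef_pos: [0.3689, -0.2288, 0.0129]
orientation: [0.625, 3.078, -0.001]
contact_force: [0.6, -0.2, -0.4]
gripper_width: 0.05
gripper_force: 0.0
```

Call:
{"name": "drive_tool", "arguments": {
  "steps": [
    [[0, 0, 0], [0, 0, 0]],
    [[0, 0, 0], [0, 0, 0]],
    [[0, 0, 0], [0, 0, 0]],
    [[0, 0, 0], [0, 0, 0]],
    [[0, 0, 0], [0, 0, 0]],
    [[0, 0, 0], [0, 0, 0]]
  ],
  "jaw": 3,
  "squeeze": 60
}}

```text
time_s: 15.2
eef_pos: [0.3684, -0.2284, 0.0123]
orientation: [-0.625, -3.079, 0.0]
contact_force: [0.4, -0.2, 1.4]
gripper_width: 0.0303
gripper_force: 0.0
```

Call:
{"name": "drive_tool", "arguments": {
  "steps": [
    [[0, 0, 0], [0, 0, 0]],
    [[0, 0, 0], [0, 0, 0]],
    [[0, 0, 0], [0, 0, 0]],
    [[0, 0, 0], [0, 0, 0]],
    [[0, 0, 0], [0, 0, 0]],
    [[0, 0, 0], [0, 0, 0]]
  ],
  "jaw": 0.5,
  "squeeze": 60
}}

```text
time_s: 15.95
eef_pos: [0.3684, -0.2285, 0.0124]
orientation: [0.626, 3.079, -0.001]
contact_force: [-1.3, -0.7, 2.2]
gripper_width: 0.0125
gripper_force: 61.3
```

Call:
{"name": "drive_tool", "arguments": {
  "steps": [
    [[0, 0, 0], [0, 0, 0]],
    [[0, 0, 0], [0, 0, 0]],
    [[0, 0, 0], [0, 0, 0]],
    [[0, 0, 0], [0, 0, 0]],
    [[0, 0, 0], [0, 0, 0]],
    [[0, 0, 0], [0, 0, 0]]
  ],
  "jaw": 0,
  "squeeze": 120
}}

```text
time_s: 16.7
eef_pos: [0.3684, -0.2284, 0.0123]
orientation: [-0.626, -3.079, 0.0]
contact_force: [-2.1, -1.4, 4.0]
gripper_width: 0.0116
gripper_force: 117.2
```

Call:
{"name": "drive_tool", "arguments": {
  "steps": [
    [[0, 0, -0.2], [0, 0, 0]],
    [[0, 0, -0.4], [0, 0, 0]],
    [[0, 0, -0.6], [0, 0, 0]],
    [[0, 0, -0.5], [0, 0, 0]],
    [[0, 0, -0.3], [0, 0, 0]],
    [[0, 0, 0], [0, 0, 0]],
    [[0, 0, 0], [0, 0, 0]]
  ]
}}

```text
time_s: 17.58
eef_pos: [0.3683, -0.2283, 0.0322]
orientation: [-0.625, -3.079, 0.0]
contact_force: [0.2, 0.2, -3.6]
gripper_width: 0.0117
gripper_force: 117.0
```

```bash
cat > level.py <<'E'
from h import *
import sys
np.set_printoptions(precision=4,suppress=True)
s=robot.state(); print(s["eef_pos"],s["contact_force"],s["wrist_torque"],s["gripper_width"])
M=R.from_rotvec(s["orientation"]).as_matrix(); hx=M[:,0]  # handle outward
c=s["eef_pos"]-0.105*hx; print("tool x",hx,"est centre",c)
ci=robot.camera_info("top"); f=192/np.tan(np.radians(ci["vertical_fov"])/2)
im,d=robot.snapshot("top"); cv2.imwrite("pics/%s.png"%sys.argv[1],im[:,:,::-1])
v,u=np.mgrid[0:384,0:512]; P=np.stack([(u-ci["cx"])/f*d,-(v-ci["cy"])/f*d,-d],-1)@R.from_rotvec(ci["rotation"]).as_matrix().T+ci["xyz"]
q=P.reshape(-1,3); z0=float(sys.argv[2]); r=np.hypot(*(q[:,:2]-c[:2]).T)
w=q[(r>.03)&(r<.058)&(q[:,2]>z0)&(q[:,2]<z0+.035)]   # bowl surface
rr=lambda p: np.r_[p[:2],0]
# fit sphere-bowl: z = z0 + a x + b y + ((x-cx)^2+..)/300mm
x,y=w[:,0]-c[0],w[:,1]-c[1]; A=np.c_[np.ones(len(w)),x,y]; t=w[:,2]-(x*x+y*y)/.3
k=np.linalg.lstsq(A,t,rcond=None)[0]; e=t-A@k; g=abs(e)<.006; k=np.linalg.lstsq(A[g],t[g],rcond=None)[0]
print("bowl n",g.sum(),k,"resid",e[g].std())
rim=q[(r>.056)&(r<.075)&(q[:,2]>z0)&(q[:,2]<z0+.05)]; B=np.c_[2*rim[:,:2],np.ones(len(rim))]; s2=np.linalg.lstsq(B,(rim[:,:2]**2).sum(1),rcond=None)[0]; 
x,y=(rim[:,:2]-s2[:2]).T; print("rim c",s2[:2],np.sqrt(s2[2]+s2[0]**2+s2[1]**2),"plane",np.linalg.lstsq(np.c_[np.ones(len(rim)),x,y],rim[:,2],rcond=None)[0],len(rim))
b=q[(r<.02)&(q[:,2]>z0+.028)]; print("ball top pts",len(b),b.mean(0) if len(b) else None, "max z",np.percentile(b[:,2],90) if len(b) else None)
for n in ("top","scene"):
  if n=="scene": robot.snapshot("scene")
  for t in("dish_middle","dish_grip"): print(n,t,[(np.round(x["uv"],1),round(x["p"],2)) for x in robot.pinpoint(t,n)[:2]])
E
python3 level.py t1 0.015
```

```text
[ 0.3683 -0.2283  0.0322] [ 0.1984  0.2235 -3.5918] [ 0.1441  0.2666 -0.0363] 0.01172064523282324
tool x [-0.9207  0.3902  0.0001] est centre [ 0.465  -0.2693  0.0322]
bowl n 737 [ 0.0239 -0.0044  0.0116] resid 0.0020510231065277067
rim c [ 0.4649 -0.2697] 0.06044789648010445 plane [ 0.0382 -0.0097  0.0097] 277
ball top pts 145 [ 0.4639 -0.2681  0.0573] max z 0.06331145947205177
top dish_middle [(array([326.3, 219.6]), 0.75)]
top dish_grip [(array([313., 256.]), 0.65)]
scene dish_middle [(array([181.5, 214. ]), 0.8)]
scene dish_grip [(array([184. , 189.9]), 0.71), (array([116.9, 279.2]), 0.71)]
```

Call:
{"name": "drive_tool", "arguments": {
  "steps": [
    [[0, 0, -0.2], [0, 0, 0]],
    [[0, 0, -0.5], [0, 0, 0]],
    [[0, 0, -0.9], [0, 0, 0]],
    [[0, 0, -1.3], [0, 0, 0]],
    [[0, 0, -1.6], [0, 0, 0]],
    [[0, 0, -1.6], [0, 0, 0]],
    [[0, 0, -1.5], [0, 0, 0]],
    [[0, 0, -1.2], [0, 0, 0]],
    [[0, 0, -0.8], [0, 0, 0]],
    [[0, 0, -0.5], [0, 0, 0]],
    [[0, 0, -0.3], [0, 0, 0]],
    [[0, 0, 0], [0, 0, 0]],
    [[0, 0, 0], [0, 0, 0]]
  ]
}}

```text
time_s: 19.5
eef_pos: [0.3682, -0.2282, 0.1359]
orientation: [-0.625, -3.078, -0.0]
contact_force: [1.0, 0.1, -3.3]
gripper_width: 0.0114
gripper_force: 117.0
```

```bash
python3 level.py t2 0.118
cat > plan.py <<'E'
from h import *
import json
def plan(b1,th1,z1,N,L=.105):
    """rows (cm, deg) carrying the ball from where it is to b1 while the handle turns to th1 (deg), min-jerk"""
    s=robot.state(); M=R.from_rotvec(s["orientation"]).as_matrix(); th0=np.degrees(np.arctan2(M[1,0],M[0,0]))%360
    p=s["eef_pos"].copy(); u=lambda a: np.array([np.cos(np.radians(a)),np.sin(np.radians(a))])
    b0=p[:2]-L*u(th0); z0=p[2]; th=th0; rows=[]
    for i in range(1,N+1):
        t=i/N; k=t**3*(10-15*t+6*t*t)
        a=th0+(th1-th0)*k; b=b0+(np.array(b1)-b0)*k; g=np.r_[b+L*u(a),z0+(z1-z0)*k]
        d=g-p; x=u(th); y=np.array([x[1],-x[0]])
        sh=np.round(np.array([d[:2]@x,d[:2]@y,-d[2]])*100/.05)*.05; r=round(-(a-th)*2)/2
        rows.append([[float(round(v,2))+0. for v in sh],[0,0,r]])
        p=p+np.r_[(sh[0]*x+sh[1]*y)/100,-sh[2]/100]; th-=r
    print("from",b0,th0,"to",p[:2]-L*u(th),th,p[2])
    for i in range(0,N,20): print(json.dumps(rows[i:i+20]))
E
python3 -c "
from plan import *
plan((.5555,.258),273,.136,40)"
```

```text
[ 0.3682 -0.2282  0.1359] [ 0.9742  0.1164 -3.3055] [ 0.109   0.2793 -0.0339] 0.011368526053342123
tool x [-0.9207  0.3902  0.0006] est centre [ 0.4649 -0.2692  0.1359]
bowl n 925 [ 0.1275 -0.0059  0.0128] resid 0.0018074661455031796
rim c [ 0.4648 -0.2697] 0.06046808648248118 plane [ 0.1416 -0.003   0.015 ] 346
ball top pts 173 [ 0.4639 -0.2676  0.1609] max z 0.1663536030555308
top dish_middle [(array([333.7, 219. ]), 0.7), (array([107.9, 198.7]), 0.67)]
top dish_grip [(array([321.1, 256.6]), 0.66)]
scene dish_middle [(array([179.6, 188.1]), 0.87)]
scene dish_grip [(array([180.4, 163. ]), 0.92)]
from [ 0.46502286 -0.26930296] 157.0301831070084 to [0.55529606 0.25788895] 273.0301831070084 0.13616698442174785
[[[0.0, 0.0, 0.0], [0, 0, 0.0]], [[0.0, 0.05, 0.0], [0, 0, 0.0]], [[0.05, 0.05, 0.0], [0, 0, -0.5]], [[0.05, 0.15, 0.0], [0, 0, -0.5]], [[0.1, 0.25, 0.0], [0, 0, -1.0]], [[0.1, 0.35, 0.0], [0, 0, -1.0]], [[0.1, 0.4, 0.0], [0, 0, -1.5]], [[0.15, 0.55, 0.0], [0, 0, -2.0]], [[0.15, 0.7, 0.0], [0, 0, -2.5]], [[0.05, 0.75, 0.0], [0, 0, -3.0]], [[0.0, 0.95, 0.0], [0, 0, -3.5]], [[-0.05
[... 316 characters left out ...]
0.8, 0.0], [0, 0, -5.5]], [[-1.95, 0.6, 0.0], [0, 0, -5.5]], [[-2.05, 0.4, 0.0], [0, 0, -5.0]], [[-2.1, 0.2, 0.0], [0, 0, -5.0]], [[-2.1, 0.05, 0.0], [0, 0, -5.0]], [[-2.05, -0.15, 0.0], [0, 0, -4.5]], [[-1.95, -0.3, 0.0], [0, 0, -4.5]], [[-1.85, -0.4, 0.0], [0, 0, -4.0]], [[-1.7, -0.45, 0.0], [0, 0, -3.5]], [[-1.55, -0.55, 0.0], [0, 0, -3.5]], [[-1.3, -0.55, 0.0], [0, 0, -3.0]], [[-1.15, -0.5, 0.0], [0, 0, -2.5]], [[-0.9, -0.5, 0.0], [0, 0, -2.0]], [[-0.75, -0.4, 0.0], [0, 0, -1.5]], [[-0.55, -0.3, 0.0], [0, 0, -1.0]], [[-0.4, -0.25, 0.0], [0, 0, -1.0]], [[-0.25, -0.15, 0.0], [0, 0, -0.5]], [[-0.15, -0.1, 0.0], [0, 0, -0.5]], [[-0.05, 0.0, 0.0], [0, 0, 0.0]], [[0.0, 0.0, 0.0], [0, 0, 0.0]]]
```

Call:
{"name": "drive_tool", "arguments": {
  "steps": [
    [[0, 0.05, 0], [0, 0, 0]],
    [[0.05, 0.05, 0], [0, 0, -0.5]],
    [[0.05, 0.15, 0], [0, 0, -0.5]],
    [[0.1, 0.25, 0], [0, 0, -1]],
    [[0.1, 0.35, 0], [0, 0, -1]],
    [[0.1, 0.4, 0], [0, 0, -1.5]],
    [[0.15, 0.55, 0], [0, 0, -2]],
    [[0.15, 0.7, 0], [0, 0, -2.5]],
    [[0.05, 0.75, 0], [0, 0, -3]],
    [[0, 0.95, 0], [0, 0, -3.5]],
    [[-0.05, 1, 0], [0, 0, -3.5]],
    [[-0.2, 1.1, 0], [0, 0, -4]],
    [[-0.4, 1.2, 0], [0, 0, -4.5]],
    [[-0.55, 1.2, 0], [0, 0, -4.5]],
    [[-0.75, 1.25, 0], [0, 0, -5]],
    [[-1, 1.2, 0], [0, 0, -5]],
    [[-1.2, 1.2, 0], [0, 0, -5]],
    [[-1.45, 1.05, 0], [0, 0, -5.5]],
    [[-1.6, 0.95, 0], [0, 0, -5.5]],
    [[-1.85, 0.8, 0], [0, 0, -5.5]]
  ]
}}

```text
time_s: 22.3
eef_pos: [0.435, -0.0481, 0.1364]
orientation: [-1.096, 2.944, -0.001]
contact_force: [0.1, 0.0, -3.6]
gripper_width: 0.0117
gripper_force: 117.2
```

Call:
{"name": "drive_tool", "arguments": {
  "steps": [
    [[-1.95, 0.6, 0], [0, 0, -5.5]],
    [[-2.05, 0.4, 0], [0, 0, -5]],
    [[-2.1, 0.2, 0], [0, 0, -5]],
    [[-2.1, 0.05, 0], [0, 0, -5]],
    [[-2.05, -0.15, 0], [0, 0, -4.5]],
    [[-1.95, -0.3, 0], [0, 0, -4.5]],
    [[-1.85, -0.4, 0], [0, 0, -4]],
    [[-1.7, -0.45, 0], [0, 0, -3.5]],
    [[-1.55, -0.55, 0], [0, 0, -3.5]],
    [[-1.3, -0.55, 0], [0, 0, -3]],
    [[-1.15, -0.5, 0], [0, 0, -2.5]],
    [[-0.9, -0.5, 0], [0, 0, -2]],
    [[-0.75, -0.4, 0], [0, 0, -1.5]],
    [[-0.55, -0.3, 0], [0, 0, -1]],
    [[-0.4, -0.25, 0], [0, 0, -1]],
    [[-0.25, -0.15, 0], [0, 0, -0.5]],
    [[-0.15, -0.1, 0], [0, 0, -0.5]],
    [[-0.05, 0, 0], [0, 0, 0]],
    [[0, 0, 0], [0, 0, 0]],
    [[0, 0, 0], [0, 0, 0]]
  ]
}}

```text
time_s: 24.8
eef_pos: [0.5608, 0.1529, 0.1363]
orientation: [2.279, -2.162, 0.0]
contact_force: [0.1, -0.2, -3.5]
gripper_width: 0.0119
gripper_force: 117.2
```

```bash
python3 level.py t3 0.118
python3 - <<'E'
from h import *
a=cv2.imread("pics/t3.png")[140:260,40:240]; im,_=robot.snapshot("scene"); b=im[80:230,270:430,::-1]
o=np.zeros((450,800,3),np.uint8); o[:240,:400]=cv2.resize(a,(400,240)); o[:375,400:800]=cv2.resize(b,(400,375)); cv2.imwrite("pics/c3.png",o)
for n in("scene","top"):
  for t in("lens","ball_center","focus"): print(n,t,[(np.round(q["uv"],1),round(q["p"],2)) for q in robot.pinpoint(t,n)[:5]])
E
```

```text
[0.5608 0.1529 0.1363] [ 0.1176 -0.2449 -3.5448] [-0.3214 -0.0924 -0.0032] 0.011872037337394942
tool x [ 0.0527 -0.9986  0.0001] est centre [0.5553 0.2577 0.1363]
bowl n 63 [ 0.1265  0.0245 -0.0411] resid 0.0015627690282049226
rim c [0.5285 0.2074] 0.011410517627876133 plane [ 0.1407 -0.2128 -0.4415] 40
ball top pts 0 None max z None
top dish_middle []
top dish_grip [(array([175.4, 188.6]), 0.58)]
scene dish_middle [(array([346.5, 153. ]), 0.78)]
scene dish_grip [(array([317.8, 158.2]), 0.95), (array([364.3, 225.4]), 0.51)]
scene lens [(array([362.3, 144.8]), 0.96)]
scene ball_center [(array([346.3, 154.3]), 0.62), (array([226.8, 206.6]), 0.51), (array([244. , 221.4]), 0.46), (array([259.7, 182.3]), 0.45)]
scene focus [(array([216.2, 282.9]), 0.74)]
top lens []
top ball_center [(array([276.1, 221.2]), 0.68), (array([228.4, 243.1]), 0.65), (array([272.7, 193.3]), 0.43)]
top focus []
```

View pics/c3.png

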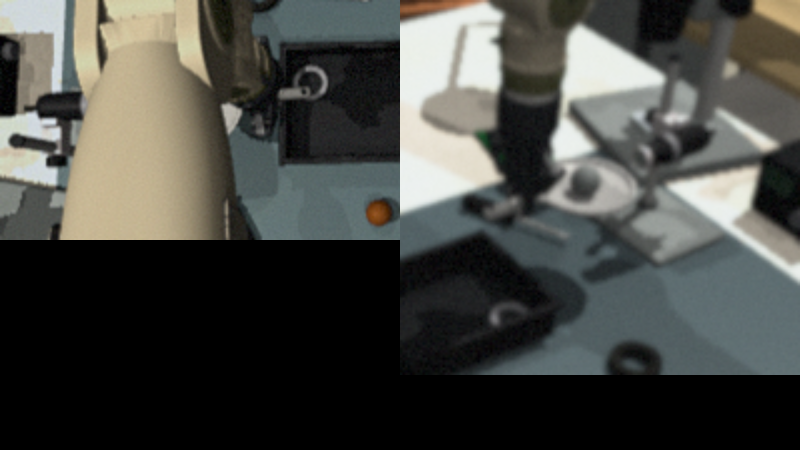

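```bash
python3 - <<'E'
from h import *
np.set_printoptions(precision=4,suppress=True)
ci=robot.camera_info("scene"); f=192/np.tan(np.radians(ci["vertical_fov"])/2); M=R.from_rotvec(ci["rotation"]).as_matrix()
def proj(p): c=M.T@(np.array(p)-ci["xyz"]); return ci["cx"]+f*c[0]/-c[2], ci["cy"]-f*c[1]/-c[2], -c[2]
print("focus px",proj((.5555,.258,.150)),"lens px",proj((.551,.348,.15)))
im,d=robot.snapshot("scene")
for b in robot.boxes_of("ball","scene"): print(b)
u,v=346,153; dd=np.median(d[v-2:v+3,u-2:u+3]); p=at_depth("scene",(u,v),dd); o,r=ray("scene",(u,v)); print("ball surf",p,"centre",p+.02*r/np.linalg.norm(r))
u,v=363,145; print("lens surf",at_depth("scene",(u,v),np.median(d[v-1:v+2,u-1:u+2])))
E
python3 -c "
from plan import *
plan((.5555,.258),180,.136,36)"
```

```text
focus px (np.float64(343.2074796558163), np.float64(153.04421248358855), np.float64(1.325837142592884)) lens px (np.float64(364.29695742019607), np.float64(144.99649313822852), np.float64(1.3612690806068053))
{'box': [252.2, 176.0, 261.7, 185.7], 'p': 0.65}
{'box': [236.2, 215.2, 251.9, 226.3], 'p': 0.64}
{'box': [339.1, 148.3, 353.5, 158.4], 'p': 0.49}
ball surf [0.5713 0.2553 0.1602] centre [0.5589 0.2666 0.1493]
lens surf [0.5426 0.3506 0.1446]
from [0.55533093 0.25786333] 273.0315324082749 to [0.55536063 0.2582377 ] 180.03153240827493 0.1357666866937212
[[[0.0, 0.0, 0.0], [0, 0, 0.0]], [[0.0, 0.05, 0.0], [0, 0, 0.0]], [[0.0, 0.05, 0.0], [0, 0, 0.5]], [[0.0, 0.1, 0.0], [0, 0, 0.5]], [[0.0, 0.15, 0.0], [0, 0, 1.0]], [[0.0, 0.25, 0.0], [0, 0, 1.5]], [[0.0, 0.3, 0.0], [0, 0, 1.5]], [[0.0, 0.4, 0.0], [0, 0, 2.0]], [[-0.05, 0.45, 0.0], [0, 0, 2.5]], [[0.0, 0.55, 0.0], [0, 0, 3.0]], [[0.0, 0.6, 0.0], [0, 0, 3.5]], [[-0.05, 0.65, 0.0], [0, 0, 3.5]], [[0.0, 0.75, 0.0], [0, 0, 4.0]], [[-0.05, 0.8, 0.0], [0, 0, 4.5]], [[0.0, 0.8, 0.0], [0, 0, 4.0]], [[-0.05, 0.85, 0.0], [0, 0, 5.0]], [[-0.05, 0.9, 0.0], [0, 0, 4.5]], [[-0.05, 0.85, 0.0], [0, 0, 5.0]], [[0.0, 0.9, 0.0], [0, 0, 5.0]], [[-0.05, 0.85, 0.0], [0, 0, 4.5]]]
[[[-0.05, 0.9, 0.0], [0, 0, 5.0]], [[-0.05, 0.8, 0.0], [0, 0, 4.5]], [[0.0, 0.75, 0.0], [0, 0, 4.0]], [[-0.05, 0.75, 0.0], [0, 0, 4.0]], [[0.0, 0.65, 0.0], [0, 0, 3.5]], [[0.0, 0.65, 0.0], [0, 0, 3.5]], [[-0.05, 0.5, 0.0], [0, 0, 3.0]], [[0.0, 0.5, 0.0], [0, 0, 2.5]], [[0.0, 0.35, 0.05], [0, 0, 2.0]], [[0.0, 0.35, 0.0], [0, 0, 1.5]], [[0.0, 0.2, 0.0], [0, 0, 1.5]], [[0.0, 0.2, 0.0], [0, 0, 1.0]], [[0.0, 0.1, 0.0], [0, 0, 0.5]], [[0.0, 0.05, 0.0], [0, 0, 0.5]], [[0.0, 0.05, 0.0], [0, 0, 0.0]], [[0.0, 0.0, 0.0], [0, 0, 0.0]]]
```

Call:
{"name": "drive_tool", "arguments": {
  "steps": [
    [[0.1, 0, 0], [0, 0, 0]],
    [[0.1, 0, 0], [0, 0, 0]],
    [[0.1, 0, 0], [0, 0, 0]],
    [[0, 0, 0], [0, 0, 0]],
    [[0, 0, 0], [0, 0, 0]],
    [[0, 0, 0], [0, 0, 0]],
    [[0, 0, 0], [0, 0, 0]],
    [[0, 0, 0], [0, 0, 0]],
    [[0, 0, 0], [0, 0, 0]],
    [[0, 0, 0], [0, 0, 0]],
    [[0, 0, 0], [0, 0, 0]],
    [[0, 0, 0], [0, 0, 0]],
    [[0, 0, 0], [0, 0, 0]],
    [[0, 0, 0], [0, 0, 0]]
  ]
}}

```text
time_s: 27.3
eef_pos: [0.561, 0.15, 0.1362]
orientation: [2.279, -2.162, 0.0]
contact_force: [0.2, -0.1, -3.2]
gripper_width: 0.0116
gripper_force: 117.2
```

Call:
{"name": "drive_tool", "arguments": {
  "steps": [
    [[0, 0.05, 0], [0, 0, 0]],
    [[0, 0.05, 0], [0, 0, 0.5]],
    [[0, 0.1, 0], [0, 0, 0.5]],
    [[0, 0.15, 0], [0, 0, 1]],
    [[0, 0.25, 0], [0, 0, 1.5]],
    [[0, 0.3, 0], [0, 0, 1.5]],
    [[0, 0.4, 0], [0, 0, 2]],
    [[-0.05, 0.45, 0], [0, 0, 2.5]],
    [[0, 0.55, 0], [0, 0, 3]],
    [[0, 0.6, 0], [0, 0, 3.5]],
    [[-0.05, 0.65, 0], [0, 0, 3.5]],
    [[0, 0.75, 0], [0, 0, 4]],
    [[-0.05, 0.8, 0], [0, 0, 4.5]],
    [[0, 0.8, 0], [0, 0, 4]],
    [[-0.05, 0.85, 0], [0, 0, 5]],
    [[-0.05, 0.9, 0], [0, 0, 4.5]],
    [[-0.05, 0.85, 0], [0, 0, 5]],
    [[0, 0.9, 0], [0, 0, 5]],
    [[-0.05, 0.85, 0], [0, 0, 4.5]],
    [[-0.05, 0.9, 0], [0, 0, 5]]
  ]
}}

```text
time_s: 29.8
eef_pos: [0.466, 0.1994, 0.1363]
orientation: [0.861, -3.021, -0.001]
contact_force: [0.1, 0.4, -3.8]
gripper_width: 0.012
gripper_force: 117.2
```

Call:
{"name": "drive_tool", "arguments": {
  "steps": [
    [[-0.05, 0.8, 0], [0, 0, 4.5]],
    [[0, 0.75, 0], [0, 0, 4]],
    [[-0.05, 0.75, 0], [0, 0, 4]],
    [[0, 0.65, 0], [0, 0, 3.5]],
    [[0, 0.65, 0], [0, 0, 3.5]],
    [[-0.05, 0.5, 0], [0, 0, 3]],
    [[0, 0.5, 0], [0, 0, 2.5]],
    [[0, 0.35, 0], [0, 0, 2]],
    [[0, 0.35, 0], [0, 0, 1.5]],
    [[0, 0.2, 0], [0, 0, 1.5]],
    [[0, 0.2, 0], [0, 0, 1]],
    [[0, 0.1, 0], [0, 0, 0.5]],
    [[0, 0.05, 0], [0, 0, 0.5]],
    [[0, 0.05, 0], [0, 0, 0]],
    [[0, 0, 0], [0, 0, 0]],
    [[0, 0, 0], [0, 0, 0]],
    [[0, 0, 0], [0, 0, 0]],
    [[0, 0, 0], [0, 0, 0]]
  ]
}}

```text
time_s: 32.05
eef_pos: [0.4505, 0.2551, 0.1363]
orientation: [-0.001, 3.142, -0.0]
contact_force: [0.5, -0.2, -3.3]
gripper_width: 0.0115
gripper_force: 117.4
```

```bash
python3 level.py t4 0.118
python3 - <<'E'
from h import *
np.set_printoptions(precision=4,suppress=True)
im,d=robot.snapshot("scene"); b=im[80:230,270:430,::-1]; cv2.imwrite("pics/c4.png",cv2.resize(b,(640,600)))
print([x for x in robot.boxes_of("ball","scene")], robot.pinpoint("lens","scene"))
bx=[x["box"] for x in robot.boxes_of("ball","scene") if 320<x["box"][0]<370]
if bx:
  u,v=int((bx[0][0]+bx[0][2])/2),int((bx[0][1]+bx[0][3])/2); p=at_depth("scene",(u,v),np.median(d[v-2:v+3,u-2:u+3])); r=ray("scene",(u,v))[1]; print("ball",(u,v),p+.02*r/np.linalg.norm(r))
E
```

```text
[0.4505 0.2551 0.1363] [ 0.5112 -0.2331 -3.262 ] [0.0025 0.2738 0.0351] 0.011469212014944505
tool x [-1.     -0.0005 -0.0001] est centre [0.5555 0.2552 0.1363]
bowl n 1042 [ 0.1278 -0.0017  0.0069] resid 0.0019000429880279442
rim c [0.554  0.2542] 0.060963459140433975 plane [ 0.1422 -0.0189 -0.0001] 487
ball top pts 161 [0.5532 0.2514 0.1615] max z 0.16750953161915727
top dish_middle [(array([136.7, 190.6]), 0.9)]
top dish_grip [(array([135.9, 228.1]), 0.87)]
scene dish_middle [(array([345.2, 150. ]), 0.66)]
scene dish_grip [(array([327. , 133.5]), 0.83), (array([366.5, 147.2]), 0.63)]
[{'box': [322.8, 133.3, 365.5, 166.5], 'p': 0.72}, {'box': [225.5, 201.8, 237.8, 214.7], 'p': 0.45}] [{'uv': [364.2, 144.7], 'p': 0.96}, {'uv': [116.5, 278.9], 'p': 0.62}]
ball (344, 149) [0.5479 0.2658 0.1587]
```

View pics/c4.png

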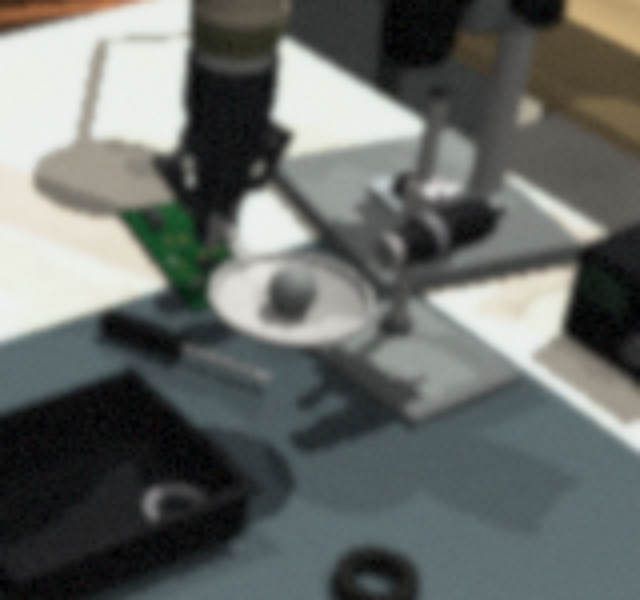

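Call:
{"name": "drive_tool", "arguments": {
  "steps": [
    [[0, 0.1, 0], [0, 0, 0]],
    [[0, 0.1, 0], [0, 0, 0]],
    [[0, 0.1, 0], [0, 0, 0]],
    [[0, 0, 0], [0, 0, 0]],
    [[0, 0, 0], [0, 0, 0]],
    [[0, 0, 0], [0, 0, 0]],
    [[0, 0, 0], [0, 0, 0]],
    [[0, 0, 0], [0, 0, 0]],
    [[0, 0, 0], [0, 0, 0]],
    [[0, 0, 0], [0, 0, 0]],
    [[0, 0, 0], [0, 0, 0]],
    [[0, 0, 0], [0, 0, 0]]
  ]
}}

```text
time_s: 34.05
eef_pos: [0.4505, 0.2582, 0.1363]
orientation: [-0.001, 3.142, -0.0]
contact_force: [-0.0, 0.1, -3.7]
gripper_width: 0.0115
gripper_force: 117.4
```

```bash
python3 -c "
from plant import robot
print(robot.job_done())"
```

```text
the job is handed in; nothing more can be done
None
```

I handed the job in at about 34 s: the arm is holding the dish level at my measured focus point, with the ball in its middle and the handle square across the line of sight; the verdict was not returned.

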